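Wire spool changeover on a twin-wire feeder

TASK

Change the wire spools: first press the red emergency stop on the feeder down until it latches, and leave it latched while any spool is handled. Put every empty spool (there may be some on the feeder's spindles and one on the bench) into the open cardboard carton and close the carton, the two short end flaps first and then the two long flaps over them; put a full copper-wire spool fully down on each of the two spindles. When all this is done, twist the emergency stop clockwise so that it pops up again, and leave the hammer, brush and magnet where they lie.

Things in the scene. Friction and masses are not known exactly. Their poses are not given: they have to be found in the camera images.
- feeder: Twin-wire feeder, fixed. Blue deck 22 mm high; in its frame (mm) spindles a, b at (0, -100), (0, 20), emergency stop at (0, 110) on a yellow box 66 x 66 mm, top 72 mm above the bench. Deck x -55..145, y -150..150. Grey feed head 95 mm high (knobs to 123) at x 79..143, y -140..60. Origin on the bench, z up
- spindle_a (a point): Seat of spindle a: point on its axis at the top of the dark hub disc (56 mm across, 30 mm above the bench), where the underside of a mounted spool rests. The upright aluminium spindle is 17 mm in diameter, straight for 62 mm above this point, then a cone to 76 mm
- spindle_b (a point): Seat of spindle b, same as a, 120 mm away from it; either full spool may go on either spindle
- estop_top (a point): Centre of the top of the red mushroom head. Head: 44 mm in diameter, 20 mm thick, underside 15 mm above the control box when up and 7 mm when down; under it a collar 36 mm across and 6 mm high. This point is 107 mm above the bench when up, 99 mm when latched down. x, y follow the head's turning, z up
- estop (a joint): Height of the emergency stop: 0 = up (released), 0.008 m = fully down. Snap action: pressing takes about 5.5 N over the first 2 mm, then less; past half way (4 mm) it snaps down by itself and stays latched. It is brought up again by turning the head: see estop_twist
- estop_twist (a joint): Turn of the mushroom head in rad, 0 at rest, growing clockwise seen from above, up to 1.0; a light spring turns it back when let go. While latched, turning it lifts the head on a cam, about 8 mm per rad (it slides up in a firm grip, or the grip may rise with it). Turned past about 0.5 rad, it snaps fully up when let go; 0.7 to 0.95 rad is a sure turn
- carton: Open cardboard carton, fixed to the bench: outside 150 mm along its x, 240 mm along its y, 90 mm high, walls and floor 4 mm. Origin: centre of its underside, z up. The empty spools fit in a row of three along its y, standing (places at y = -75, 0, 75 mm)
- flap_left (a joint): Short end flap (146 mm wide, 75 mm long, 4 mm thick) on the carton's +y rim, hinge line at y = +120 mm, z = 90 mm of the carton. 0 = folded in flat, 1.57 = upright, up to 2.6 = leaning outwards; stiff crease that stays where it is left, moved by about 1 N at its edge
- flap_right (a joint): Short end flap on the carton's -y rim, hinge line at y = -120 mm, z = 90 mm; same size and joint values as flap_left
- flap_far (a joint): Long flap (240 mm wide, 75 mm long, 4 mm thick) on the carton's +x rim, hinge line at x = +75 mm, z = 94.5 mm; same joint values. Folded in, it lies over the end flaps and meets the other long flap in the middle
- flap_near (a joint): Long flap on the carton's -x rim, hinge line at x = -75 mm, z = 94.5 mm; same size and joint values as flap_far
- flap_left_edge (a point): Middle of the free edge of flap_left
- flap_right_edge (a point): Middle of the free edge of flap_right
- flap_far_edge (a point): Middle of the free edge of flap_far
- flap_near_edge (a point): Middle of the free edge of flap_near
- full1: Full spool with copper-coloured wire wound nearly to its rim, about 0.5 kg, standing on the bench: 64 mm in diameter and 66 mm tall, two black flanges 6 mm thick joined by a barrel, bore 22 mm right through. Origin: centre of the underside; z along the bore
- full2: Second full spool, same as full1
- empty1: Empty spool with a bare white barrel 34 mm across, about 50 g; when present, it starts on spindle a: 64 mm in diameter and 66 mm tall, two black flanges 6 mm thick joined by a barrel, bore 22 mm right through. Origin: centre of the underside; z along the bore
- empty2: Empty spool like empty1; when present, it starts on spindle b
- empty3: Empty spool like empty1; when present, it starts standing on the bench
- hammer: Hammer, 260 mm long, lying on the bench; not part of the job. Origin: under its middle
- brush: Brush with wooden handle, 200 mm long, lying on the bench; not part of the job. Origin: under its middle
- magnet: Red three-cornered welding magnet, 95 mm a side, 16 mm thick, lying on the bench; not part of the job. Origin: centre of its underside

How it is judged:
On the way, in this order (a step that is already met when the one before it is completed fails the run):
1. the emergency stop is pressed down and latched (value of joint estop above 0.006 m), for 0.3 s.
2. with the stop latched: every empty spool is in the carton, both short end flaps are folded in and both long flaps are still open (value of joint estop above 0.006 m and x of empty1 in the frame of carton between -0.07 and 0.07 m and y of empty1 in the frame of carton between -0.115 and 0.115 m and z of empty1 in the frame of carton between -0.002 and 0.055 m and x of empty2 in the frame of carton between -0.07 and 0.07 m and y of empty2 in the frame of carton between -0.115 and 0.115 m and z of empty2 in the frame of carton between -0.002 and 0.055 m and x of empty3 in the frame of carton between -0.07 and 0.07 m and y of empty3 in the frame of carton between -0.115 and 0.115 m and z of empty3 in the frame of carton between -0.002 and 0.055 m and value of joint each of flap_left, flap_right below 0.2 rad and value of joint each of flap_far, flap_near above 0.6 rad), for 0.1 s.
3. with the stop latched: the long flaps are closed too, and a full spool is fully down on each spindle (value of joint estop above 0.006 m and x of empty1 in the frame of carton between -0.07 and 0.07 m and y of empty1 in the frame of carton between -0.115 and 0.115 m and z of empty1 in the frame of carton between -0.002 and 0.055 m and x of empty2 in the frame of carton between -0.07 and 0.07 m and y of empty2 in the frame of carton between -0.115 and 0.115 m and z of empty2 in the frame of carton between -0.002 and 0.055 m and x of empty3 in the frame of carton between -0.07 and 0.07 m and y of empty3 in the frame of carton between -0.115 and 0.115 m and z of empty3 in the frame of carton between -0.002 and 0.055 m and value of joint each of flap_left, flap_right, flap_far, flap_near below 0.2 rad and (((horizontal distance between full1 and spindle_a below 0.006 m and distance between full1 and spindle_a below 0.008 m and angle between full1's own z axis and vertical below 0.1 rad) and (horizontal distance between full2 and spindle_b below 0.006 m and distance between full2 and spindle_b below 0.008 m and angle between full2's own z axis and vertical below 0.1 rad)) or ((horizontal distance between full1 and spindle_b below 0.006 m and distance between full1 and spindle_b below 0.008 m and angle between full1's own z axis and vertical below 0.1 rad) and (horizontal distance between full2 and spindle_a below 0.006 m and distance between full2 and spindle_a below 0.008 m and angle between full2's own z axis and vertical below 0.1 rad)))), for 0.2 s.
4. the emergency stop's head is turned clockwise to release it (value of joint estop_twist above 0.35 rad).
At the end, for the whole second after the job is handed in: emergency stop up again (within 2 mm); every empty spool inside the carton and all four flaps closed to within 0.2 rad; a full spool on each spindle, within 6 mm of its axis, down within 8 mm of its seat and upright within 0.1 rad; spools at rest (value of joint estop below 0.002 m and x of empty1 in the frame of carton between -0.07 and 0.07 m and y of empty1 in the frame of carton between -0.115 and 0.115 m and z of empty1 in the frame of carton between -0.002 and 0.055 m and x of empty2 in the frame of carton between -0.07 and 0.07 m and y of empty2 in the frame of carton between -0.115 and 0.115 m and z of empty2 in the frame of carton between -0.002 and 0.055 m and x of empty3 in the frame of carton between -0.07 and 0.07 m and y of empty3 in the frame of carton between -0.115 and 0.115 m and z of empty3 in the frame of carton between -0.002 and 0.055 m and value of joint each of flap_left, flap_right, flap_far, flap_near below 0.2 rad and (((horizontal distance between full1 and spindle_a below 0.006 m and distance between full1 and spindle_a below 0.008 m and angle between full1's own z axis and vertical below 0.1 rad) and (horizontal distance between full2 and spindle_b below 0.006 m and distance between full2 and spindle_b below 0.008 m and angle between full2's own z axis and vertical below 0.1 rad)) or ((horizontal distance between full1 and spindle_b below 0.006 m and distance between full1 and spindle_b below 0.008 m and angle between full1's own z axis and vertical below 0.1 rad) and (horizontal distance between full2 and spindle_a below 0.006 m and distance between full2 and spindle_a below 0.008 m and angle between full2's own z axis and vertical below 0.1 rad))) and linear speed of each of full1, full2, empty1, empty2, empty3 below 0.03 m/s); the robot touches nothing.
It fails at once if a spool is gripped or pushed by the fingers while the emergency stop is up (value of joint estop below 0.003 m and (contact force between the fingers and full1 above 1 N or contact force between the fingers and full2 above 1 N or contact force between the fingers and empty1 above 1 N or contact force between the fingers and empty2 above 1 N or contact force between the fingers and empty3 above 1 N)).
It fails at once if the hammer is moved from its place (more than 40 mm) (distance of hammer from where it was at the start of the episode above 0.04 m).
It fails at once if the brush is moved from its place (more than 40 mm) (distance of brush from where it was at the start of the episode above 0.04 m).
It fails at once if the magnet is moved from its place (more than 40 mm) (distance of magnet from where it was at the start of the episode above 0.04 m).
Of empty1, empty2, empty3 only 1 to 3 are there at a start; the rules pass over those that are not, and their reading is None.
At some moment in a run one of full1, full2, empty3 may be knocked a few centimetres aside while the robot is not near it.
Once in a run the grip may slacken for a moment while it holds something.
It also fails if it takes over 210 s, if anything falls off the work surface, if the arm or the gripper's body presses on something with over 40 N, if the wrist force passes 120 N, or if a joint passes its speed limit or range.

ROBOT

A 7-joint arm with a two-finger parallel gripper is mounted at the origin on the work surface. World frame = base frame: x ahead of the robot, y to its left, z up, the work surface at z = 0. Lengths are in m, angles in rad, forces in N, time in s.
With the tool pointing down it reaches from about 0.375 to 0.925 m from the base axis. Payload 3.1 kg.
Tool frame: the origin (TCP) lies between the finger pads; the fingertips stand 19 mm ahead of it and the grasp point (between the pads) is the TCP; z points along the fingers, y is the direction in which the jaws open and shut (so a half turn about z gives the same grasp; the last joint's range is limited). The gripper opens to 85 mm and grips with 20 to 120 N. Pads are 22 mm wide; open, the fingers measure 114 mm over their backs; the gripper's body (76 mm by 85 mm) begins 54 mm behind the grasp point. The pads swing forward as they close: fully open they stand 13 mm farther back than shut.
Start: joints at [-1.396, 0.383, 0.044, 1.598, -0.018, 1.161, -0.05], TCP at [0.175, 0.626, 0.225] pointing down, gripper open.
Joint ranges: [-2.61, 2.61], [-0.41, 2.15], [-1.48, 1.57], [0, 2.5], [-1.57, 4.71], [0.05, 1.97], [-2.85, 2.85]. Speed limits (rad/s): [2.79, 2.79, 3.14, 3.14, 3.14, 3.14, 3.14].

INTERFACE

Orientations are given as a unit quaternion [x, y, z, w].
In Python, from bench import move_ptp, movel, move_j, move_gripper, pause, inverse_kinematics, read_camera, camera_params, MotionError, sign_off, look_for, tip_of, read_time_s, read_qpos, read_joint_vel, read_effort, read_eef_pos, read_tcp_rot, read_ft_force, read_ft_torque, read_finger_gap gives the robot as it stands. Calls block until the motion is done:
- move_ptp(position, orientation): joint-space move of the TCP to a pose.
- movel(position, orientation=None, speed=0.15): straight line of the TCP; orientation=None keeps the orientation; speed is the mean speed in m/s.
- move_j(angles): joint-space move.
- move_gripper(opening, effort=None): finger opening in m; effort is the grip in N (None keeps the last); returns when the fingers have stopped.
- pause(seconds).
- inverse_kinematics(position, orientation): joint angles nearest the present ones, or None.
- read_camera(name): name is "scene" or "top" or "wrist"; returns the picture (384x512x3 uint8, red, green, blue); there is no depth.
- camera_params(name): a dict with "K" (3x3 intrinsics, pixels), "dist_coeffs" ([k1, k2, p1, p2, k3] as OpenCV has them; the pictures are not rectified), "camera_from_world" (4x4, takes a point from world to camera coordinates). Camera axes: x right, y down, z forward; pixel columns grow to the right and rows downward; lengths in m; the calibration is good to about 2 mm. A picture is of the moment at which its call begins: read the wrist's pose just before it. camera_params takes no time and is no camera call; for the wrist camera it gives the pose at the moment of the call.
A pose or a line that the arm cannot do raises MotionError and nothing moves.
- sign_off(): hands the job in, once; it reports no verdict.
Trained networks look in the newest picture that a camera, given by its name, has taken for a name from the list of things; names that differ only in an ending like _2 or _b are one class to them, and where a whole thing is asked for, a point or a joint stands for the part that bears it (a point fixed in the world has none). Each returns a list of dicts, best first, with "confidence" (0 to 1); they miss things now and then, are a little off and sometimes report something else, mostly with a low value. They report only what shows in the picture. A call takes as long as a camera call.
- look_for(camera, name): "at" ([column, row] in pixels, amid what is visible of it).
- tip_of(camera, name): "at" ([column, row] in pixels: a listed point, or the origin of a listed thing).
Readings, each from a call of its own:
- read_time_s(): time.
- read_qpos(): joint angles.
- read_joint_vel(): joint speeds.
- read_effort(): joint torques, N m.
- read_eef_pos(): TCP position.
- read_tcp_rot(): TCP orientation.
- read_ft_force(): force on the tool from outside, world axes, zero at the start.
- read_ft_torque(): the same for the moment, N m.
- read_finger_gap(): finger opening in m.
Only numpy, scipy, OpenCV 4.12 (cv2) and the standard library are available. Lean on these libraries where they do the work, as an engineer would, in place of code of your own. Each camera call takes 0.05 s, during which the arm holds its last target.

## Working session

There is one attempt and no reset: what is moved stays moved. The work goes in short steps, each a Python script; the robot and the scene stay as the last script left them, time stands still between calls to the robot, and variables do not carry over. Pictures are saved under pics/ and viewed, and the job is handed in when it is done.

```bash
ls; mkdir -p pics
cat > s0.py <<'E'
from bench import *
import cv2,numpy as np
np.set_printoptions(precision=4,suppress=True)
for c in ["scene","top","wrist"]:
    im=read_camera(c); cv2.imwrite(f"pics/{c}0.png",im[:,:,::-1])
    p=camera_params(c); print(c,p["K"],p["dist_coeffs"]); print(np.array(p["camera_from_world"]))
print(read_time_s(),read_eef_pos(),read_tcp_rot(),read_finger_gap())
E
python3 s0.py
```

```text
pics
scene [[440.9009   0.     249.2667]
 [  0.     440.9009 189.3265]
 [  0.       0.       1.    ]] [0.0587 0.     0.     0.     0.    ]
[[-0.5161  0.8564  0.0136  0.2687]
 [ 0.5984  0.3719 -0.7097 -0.238 ]
 [-0.6129 -0.3582 -0.7044  1.6156]
 [ 0.      0.      0.      1.    ]]
top [[484.5014   0.     252.662 ]
 [  0.     484.5014 200.1314]
 [  0.       0.       1.    ]] [0.0159 0.     0.     0.     0.    ]
[[ 0.026  -0.9996  0.0068  0.0069]
 [-0.9851 -0.0267 -0.1699  0.5362]
 [ 0.17   -0.0023 -0.9854  1.4379]
 [ 0.      0.      0.      1.    ]]
wrist [[297.6032   0.     254.4684]
 [  0.     297.6032 189.9308]
 [  0.       0.       1.    ]] [-0.0767  0.      0.      0.      0.    ]
[[ 0.2703  0.9628 -0.0022 -0.6489]
 [ 0.9219 -0.2582  0.2887 -0.0371]
 [ 0.2774 -0.0801 -0.9574  0.38  ]
 [ 0.      0.      0.      1.    ]]
0.15 [0.1749 0.6253 0.2239] [ 0.1359  0.9907 -0.001  -0.0001] 0.0858186401852372
```

View pics/scene0.png

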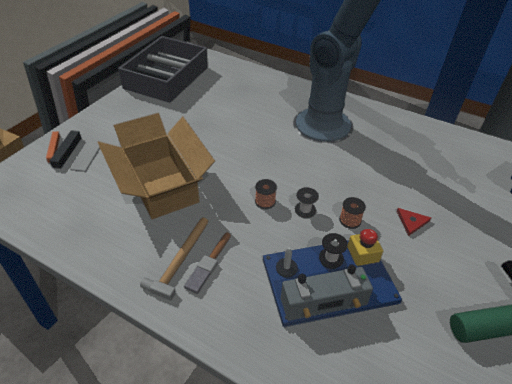

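View pics/top0.png

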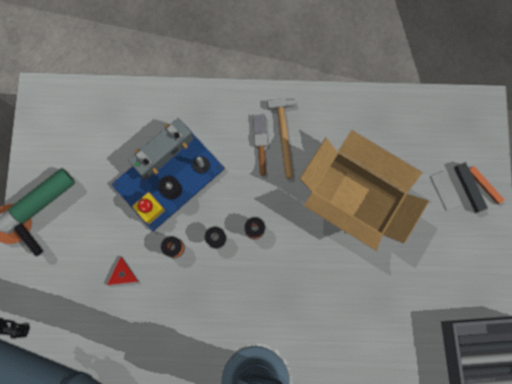

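View pics/wrist0.png

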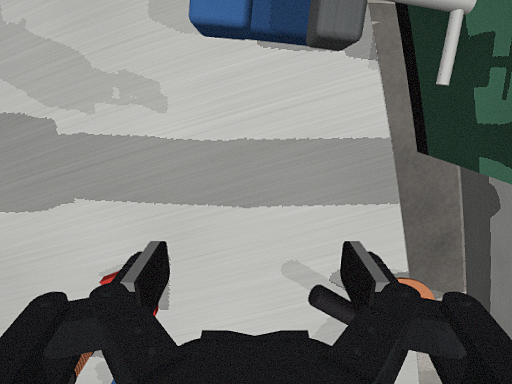

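The scene shows an empty spool on spindle b (top view 169,187). Spindle a is bare (201,163). There is one empty on the bench (215,237), with full spools on either side of it (172,246 and 255,228). All four carton flaps are open. Next I'll measure these.

```bash
cat > h.py <<'E'
from bench import *
import cv2,numpy as np
from scipy.spatial.transform import Rotation as R
from scipy.optimize import least_squares
np.set_printoptions(precision=4,suppress=True)
def P(c):
    p=camera_params(c); return np.array(p["K"]),np.array(p["dist_coeffs"]),np.array(p["camera_from_world"])
def ray(c,uv,p=None):
    K,D,T=p or P(c)
    n=cv2.undistortPoints(np.array([[uv]],float),K,D)[0,0]
    d=T[:3,:3].T@np.array([n[0],n[1],1]); o=-T[:3,:3].T@T[:3,3]
    return o,d/np.linalg.norm(d)
def atz(c,uv,z,p=None):
    o,d=ray(c,uv,p); return o+d*(z-o[2])/d[2]
def proj(c,X,p=None):
    K,D,T=p or P(c)
    return cv2.projectPoints(np.atleast_2d(np.array(X,float)),cv2.Rodrigues(T[:3,:3])[0],T[:3,3],K,D)[0][:,0]
def tri(obs):
    A=np.zeros((3,3));b=np.zeros(3);rs=[]
    for c,uv in obs:
        o,d=ray(c,uv);M=np.eye(3)-np.outer(d,d);A+=M;b+=M@o;rs.append((o,d))
    X=np.linalg.solve(A,b)
    return X,[np.linalg.norm((np.eye(3)-np.outer(d,d))@(X-o)) for o,d in rs]
def snap(c,name):
    im=read_camera(c); cv2.imwrite(f"pics/{name}.png",im[:,:,::-1]); return im
def down(yaw):  # tool pointing down, tool y(jaw) axis at angle yaw+90 ; tool x at yaw
    return R.from_euler('z',yaw)*R.from_euler('x',np.pi)
def q(yaw): return (down(yaw)).as_quat()
E
cat > s1.py <<'E'
from h import *
names=["spindle_a","spindle_b","estop_top","carton","flap_left_edge","flap_right_edge","flap_far_edge","flap_near_edge","full1","empty1","feeder","hammer","brush","magnet"]
for c in ["top","scene"]:
    read_camera(c)
    for n in names:
        print(c,n,[(np.round(d["at"],1).tolist(),round(d["confidence"],2)) for d in tip_of(c,n)[:4]])
print(read_time_s())
E
python3 s1.py
```

```text
top spindle_a [([171.7, 188.5], 0.81), ([202.6, 165.7], 0.71), ([338.9, 228.2], 0.4)]
top spindle_b [([171.7, 188.5], 0.81), ([202.6, 165.7], 0.71), ([338.9, 228.2], 0.4)]
top estop_top [([146.8, 208.1], 0.58)]
top carton [([355.5, 199.7], 0.81)]
top flap_left_edge [([312.6, 159.7], 0.65)]
top flap_right_edge [([416.5, 221.1], 0.71), ([173.6, 187.1], 0.54), ([173.2, 187.7], 0.31)]
top flap_far_edge [([388.6, 148.8], 0.67), ([177.9, 186.0], 0.5)]
top flap_near_edge [([341.3, 227.2], 0.76)]
top full1 [([253.3, 228.0], 0.77), ([174.7, 248.0], 0.64), ([386.5, 147.2], 0.6)]
top empty1 [([169.8, 187.3], 0.7), ([215.5, 240.8], 0.61)]
top feeder [([176.4, 187.4], 0.95)]
top hammer [([282.9, 138.9], 0.75), ([313.9, 159.6], 0.21)]
top brush [([260.4, 146.0], 0.85), ([125.2, 271.9], 0.71)]
top magnet [([121.6, 274.5], 0.69), ([216.0, 239.0], 0.37)]
scene spindle_a [([331.9, 259.6], 0.77), ([286.1, 265.3], 0.73)]
scene spindle_b [([331.9, 259.6], 0.77), ([286.1, 265.3], 0.73)]
scene estop_top [([281.7, 268.7], 0.54), ([372.2, 235.1], 0.49)]
scene carton [([163.5, 191.1], 0.65), ([318.1, 263.2], 0.65)]
scene flap_left_edge [([181.0, 183.4], 0.5)]
scene flap_right_edge [([138.4, 115.9], 0.71)]
scene flap_far_edge [([107.6, 163.1], 0.95), ([180.4, 186.8], 0.6)]
scene flap_near_edge [([200.1, 137.9], 0.72)]
scene full1 [([264.9, 199.0], 0.84), ([350.5, 218.6], 0.61)]
scene empty1 [([326.9, 256.5], 0.91), ([306.5, 211.1], 0.87)]
scene feeder [([318.9, 265.3], 0.61)]
scene hammer [([184.1, 254.9], 0.86)]
scene brush [([208.9, 262.2], 0.56)]
scene magnet [([409.4, 221.5], 0.64)]
1.65
```

```bash
cat > s2.py <<'E'
from h import *
pairs={"spa":((202.6,165.7),(286.1,265.3)),"spb":((171.7,188.5),(331.9,259.6)),"estop":((146.8,208.1),(372.2,235.1)),"carton":((355.5,199.7),(163.5,191.1)),
"left":((312.6,159.7),(181,183.4)),"right":((416.5,221.1),(138.4,115.9)),"far":((388.6,148.8),(107.6,163.1)),"near":((341.3,227.2),(200.1,137.9)),
"fullA":((253.3,228),(264.9,199)),"fullB":((174.7,248),(350.5,218.6)),"emp3":((215.5,240.8),(306.5,211.1)),"emp2":((169.8,187.3),(326.9,256.5)),"feeder":((176.4,187.4),(318.9,265.3)),
"hammer":((282.9,138.9),(184.1,254.9)),"brush":((260.4,146),(208.9,262.2)),"magnet":((121.6,274.5),(409.4,221.5))}
for n,(a,b) in pairs.items():
    X,r=tri([("top",a),("scene",b)]); print(n,X,np.round(r,4))
    if n in("left","right","far","near"): continue
    z={"spa":.03,"spb":.03,"estop":.107,"emp2":.03}.get(n,0)
    print("     ",atz("top",a,z)[:2],atz("scene",b,z)[:2])
E
python3 s2.py
```

```text
spa [0.6435 0.1823 0.0278] [0.0016 0.0016]
      [0.6436 0.1806] [0.6444 0.1844]
spb [0.5674 0.2752 0.0309] [0.0023 0.0023]
      [0.5683 0.2732] [0.5658 0.2772]
estop [0.4933 0.3386 0.0951] [0.0065 0.0065]
      [0.4932 0.3296] [0.5012 0.3458]
carton [ 0.5561 -0.3049 -0.0322] [0.0068 0.0068]
      [ 0.5539 -0.304 ] [ 0.5772 -0.2742]
left [ 0.6392 -0.1458  0.1502] [0.0031 0.0031]
right [ 0.4685 -0.4397  0.1522] [0.0027 0.0027]
far [ 0.6787 -0.3674  0.1475] [0.0022 0.0022]
near [ 0.4454 -0.2268  0.1406] [0.006 0.006]
fullA [0.4541 0.0157 0.0148] [0.0012 0.0012]
      [0.4553 0.0167] [0.4419 0.0081]
fullB [0.3857 0.2592 0.0063] [0.0016 0.0016]
      [0.3866 0.2587] [0.3791 0.2595]
emp3 [ 0.4127  0.1344 -0.0086] [0.0006 0.0006]
      [0.4122 0.1332] [0.4201 0.1376]
emp2 [0.5714 0.2707 0.044 ] [0.0065 0.0065]
      [0.572  0.2793] [0.5636 0.2622]
feeder [0.5793 0.2569 0.0048] [0.0063 0.0063]
      [0.5781 0.2636] [0.5785 0.2502]
hammer [ 0.7436 -0.0699  0.0089] [0.0011 0.0011]
      [ 0.7469 -0.0714] [ 0.7383 -0.0736]
brush [ 0.7223 -0.0012 -0.0001] [0.0021 0.0021]
      [0.7212 0.0007] [ 0.7232 -0.0032]
magnet [0.3024 0.4117 0.0046] [0.0039 0.0039]
      [0.3014 0.4168] [0.2998 0.4079]
```

```bash
cat >> h.py <<'E'
def yaws(phi):  # jaw-axis angle phi -> list of yaws
    return [phi+np.pi/2,phi-np.pi/2]
def pick(pos,phi):
    best=None
    for y in yaws(phi):
        j=inverse_kinematics(list(pos),q(y).tolist())
        if j is not None:
            j=np.array(j); s=abs(j[6])+0.2*np.abs(j-read_qpos()).max()
            if best is None or s<best[0]: best=(s,y,j)
    return best
def go(pos,yaw): move_ptp(list(pos),q(yaw).tolist())
def lin(pos,yaw=None,speed=0.15): movel(list(pos),None if yaw is None else q(yaw).tolist(),speed)
FY=np.deg2rad(39.3); FO=np.array([0.580,0.2597])
def F(x,y):
    c,s=np.cos(FY),np.sin(FY); return FO+np.array([c*x-s*y,s*x+c*y])
E
cat > s3.py <<'E'
from h import *
p=P("wrist"); o=-p[2][:3,:3].T@p[2][:3,3]; t=np.array(read_eef_pos()); Rt=R.from_quat(read_tcp_rot())
print("cam in tool",Rt.inv().apply(o-t),"axis",Rt.inv().apply(p[2][2,:3]))
e=F(0,.11); print(e)
for phi in (FY,FY+np.pi/2,np.arctan2(e[1],e[0])):
    b=pick([*e,.25],phi); print(phi,None if b is None else (b[1],b[2]))
E
python3 s3.py
```

```text
cam in tool [ 0.0735  0.0002 -0.1492] axis [-0.2886 -0.0004  0.9574]
[0.5103 0.3448]
0.6859143960337715 (np.float64(2.256710722828668), array([-0.9483,  0.3068,  0.3514,  1.6707, -0.1125,  1.184 ,  0.1165]))
2.256710722828668 (np.float64(0.6859143960337715), array([-1.111 ,  0.3278,  0.5566,  1.6784, -0.1844,  1.1881, -1.3939]))
0.5942219594738452 (np.float64(2.165018286268742), array([-0.9602,  0.3079,  0.3662,  1.6712, -0.1174,  1.1842,  0.0289]))
```

```bash
cat > s4.py <<'E'
from h import *
yaw=FY+np.pi/2
t0=read_time_s()
go([*F(0,.05),.30],yaw); print(read_time_s()-t0)
snap("wrist","w1")
print(proj("wrist",[[*F(0,.11),.107],[*F(0,.02),.096],[*F(0,.02),.106],[*F(0,-.1),.106],[*F(0,-.1),.03]]))
for n in ("estop_top","spindle_a","empty1"): print(n,[(np.round(d["at"],1),round(d["confidence"],2)) for d in tip_of("wrist",n)[:3]])
E
python3 s4.py
```

```text
1.8250000000000002
[[254.3756 116.2093]
 [254.1597 190.2429]
 [254.1356 192.6392]
 [253.8672 278.7107]
 [254.0518 251.2017]]
estop_top [(array([241.6, 116.3]), 0.93), (array([ 81.8, 376.1]), 0.65), (array([121.6, 182.2]), 0.41)]
spindle_a [(array([257.9, 250.7]), 0.78), (array([251.3, 179. ]), 0.52)]
empty1 [(array([123.7, 184.2]), 0.55)]
```

View pics/w1.png

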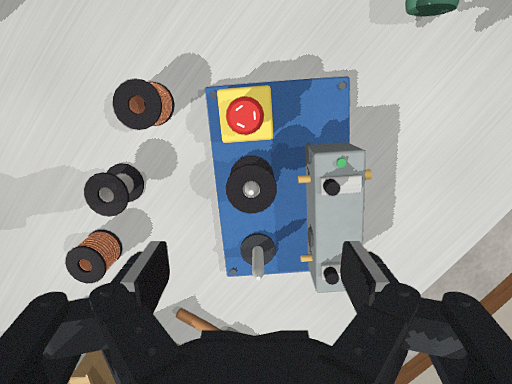

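```bash
cat > s5.py <<'E'
from h import *
import h
im=cv2.imread("pics/w1.png")
cv2.imwrite("pics/w1z.png",cv2.resize(im[80:300,190:380],None,fx=3.1,fy=2.7,interpolation=cv2.INTER_CUBIC))
p=P("wrist")
pts=[(0,.11,.107),(0,.02,.106),(0,-.1,.03),(0,-.1,.106)]
ob=np.array([[244.5,115.5],[251,188.5],[257.5,250.5],[258,279]])
# red centroid
b,g,r=[im[:,:,i].astype(int) for i in range(3)]
m=(r>150)&(g<90)&(b<90); ys,xs=np.nonzero(m[80:150,200:290]); print("red",xs.mean()+200,ys.mean()+80)
def res(v):
    c,s=np.cos(v[2]),np.sin(v[2])
    X=[[v[0]+c*x-s*y,v[1]+s*x+c*y,z] for x,y,z in pts]
    return (proj("wrist",X,p)-ob).ravel()
s=least_squares(res,[*FO,FY]); print(s.x,np.rad2deg(s.x[2]),s.fun)
E
python3 s5.py
```

```text
red 243.7622950819672 114.89036885245902
[0.5778 0.2584 0.7624] 43.67960953942726 [ 0.1081 -0.6682 -0.1105  2.676   0.019  -0.627  -0.0239 -1.7908]
```

View pics/w1z.png

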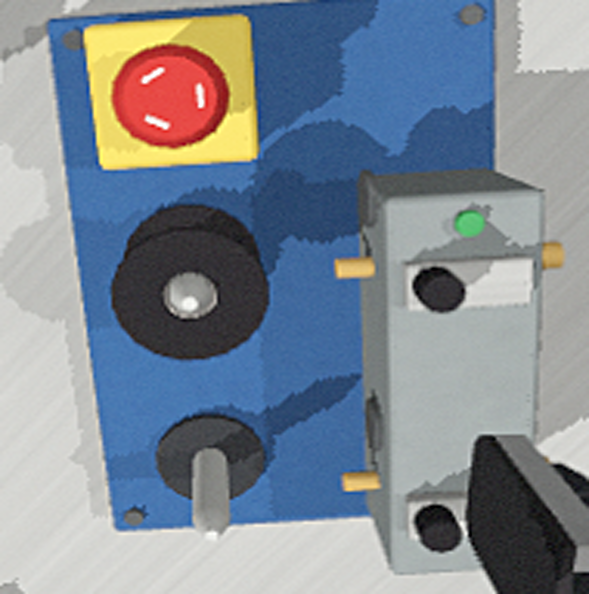

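```bash
sed -i 's/^ob=.*/ob=np.array([[244.3,114.6],[251,190],[257.6,249.3],[258.4,276.5]])/' s5.py; python3 s5.py
```

```text
red 243.7622950819672 114.89036885245902
[0.5773 0.2591 0.7659] 43.88285197962499 [ 0.0292 -0.5421 -0.1022  0.4819  0.1996  0.0569 -0.0921  0.1222]
```

```bash
sed -i 's/^FY=.*/FY=0.7659; FO=np.array([0.5773,0.2591])/' h.py
cat > s6.py <<'E'
from h import *
e=F(0,.11); yaw=FY+np.pi/2
move_gripper(0.0)
lin([*e,.16],yaw)
lin([*e,.132],yaw,.1)
z=.132
while z>.112:
    z-=.002; lin([*e,z],None,.03); f=np.array(read_ft_force()); print(round(z,4),np.array(read_eef_pos()),f)
    if f[2]>15: break
pause(.3)
lin([*e,.16],None,.1)
lin([*F(0,.05),.30],yaw)
move_gripper(.085)
snap("wrist","w2"); print(read_time_s())
E
python3 s6.py
```

```text
0.13 [0.5014 0.3386 0.1305] [-0.0652 -0.2901 -0.3738]
0.128 [0.501  0.3384 0.128 ] [-0.2091  0.4394 -0.2096]
0.126 [0.5009 0.3383 0.1258] [0.3322 0.7361 0.1017]
0.124 [0.5009 0.3383 0.1238] [ 0.036  -0.3011 -0.3402]
0.122 [0.5009 0.3383 0.1218] [ 0.4559 -0.4234 -0.2906]
0.12 [0.5009 0.3383 0.1198] [-0.0193  0.0219 -0.5651]
0.118 [0.5009 0.3383 0.1178] [-0.082   0.5995  0.1129]
0.116 [0.5009 0.3383 0.1158] [0.0828 0.079  0.3062]
0.114 [0.5009 0.3383 0.1138] [-0.187   0.9787 -0.596 ]
0.112 [0.5009 0.3383 0.1118] [-0.2212 -0.2581  0.0595]
11.475
```

View pics/w2.png

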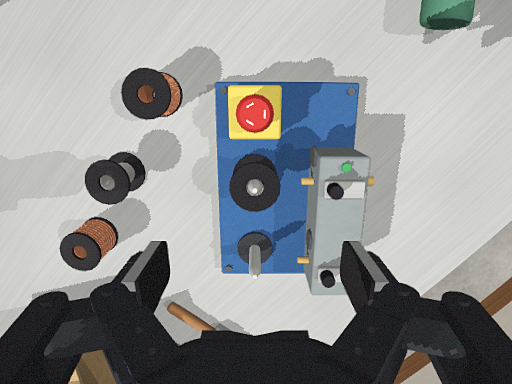

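```bash
cat > s7.py <<'E'
from h import *
print(proj("wrist",[[*F(0,.11),.107],[*F(0,.11),.099],[*F(0,.02),.106],[*F(0,-.1),.03],[*F(0,-.1),.106]]))
im=cv2.imread("pics/w2.png")
b,g,r=[im[:,:,i].astype(int) for i in range(3)]
m=(r>150)&(g<90)&(b<90); ys,xs=np.nonzero(m[80:150,200:290]); print("red",xs.mean()+200,ys.mean()+80,len(xs))
im=cv2.imread("pics/w1.png")
b,g,r=[im[:,:,i].astype(int) for i in range(3)]
m=(r>150)&(g<90)&(b<90); ys,xs=np.nonzero(m[80:150,200:290]); print("red",xs.mean()+200,ys.mean()+80,len(xs))
snap("scene","sc2")
im=cv2.imread("pics/sc2.png");i0=cv2.imread("pics/scene0.png")
cv2.imwrite("pics/cmp.png",cv2.resize(np.hstack([i0[220:280,340:400],im[220:280,340:400]]),None,fx=6,fy=6,interpolation=cv2.INTER_CUBIC))
E
python3 s7.py
```

```text
[[254.388  113.3264]
 [254.3967 113.0414]
 [254.4726 189.9923]
 [254.5989 249.1398]
 [254.5664 276.3582]]
red 253.5949494949495 112.58989898989898 990
red 243.7622950819672 114.89036885245902 976
```

View pics/cmp.png

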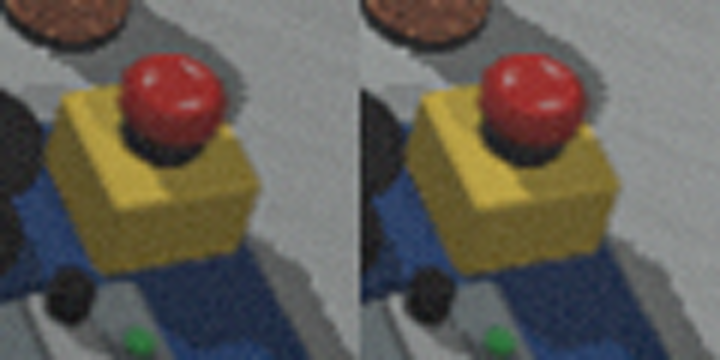

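```bash
cat > s8.py <<'E'
from h import *
e=F(0,.11); yaw=FY+np.pi/2
move_gripper(0.0); print(read_finger_gap())
lin([*e,.15],yaw,.25)
lin([*e,.114],yaw,.1)
print(read_eef_pos(),read_ft_force())
snap("scene","sc3");snap("wrist","w3")
E
python3 s8.py
python3 -c "
import cv2
im=cv2.imread('pics/sc3.png');cv2.imwrite('pics/sc3z.png',cv2.resize(im[140:300,280:440],None,fx=3.7,fy=3.7,interpolation=2))"
```

```text
-0.00036946160398435463
[0.5014 0.3382 0.1142] [-0.0159  0.7566 -0.3772]
```

View pics/sc3z.png

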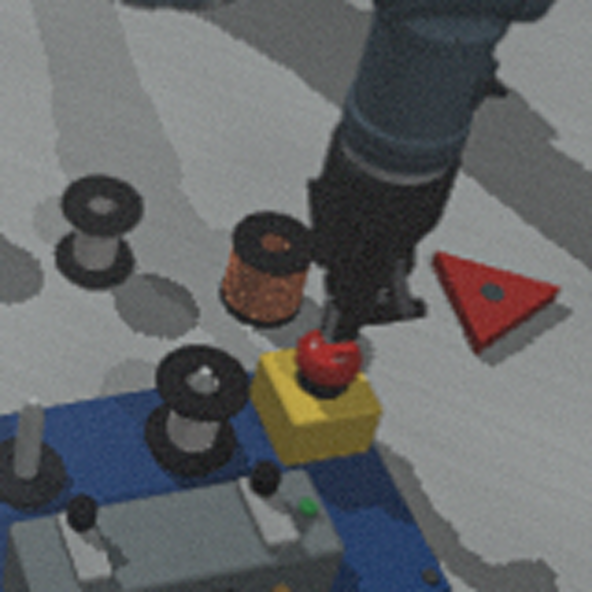

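View pics/w3.png

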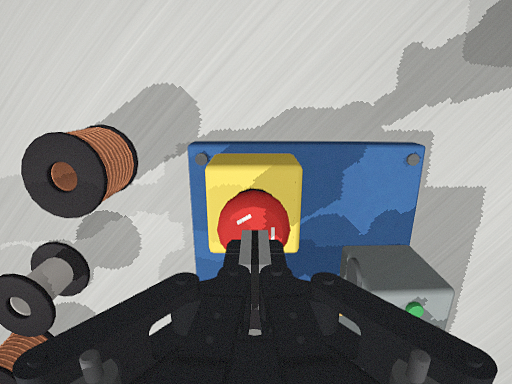

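```bash
cat > s9.py <<'E'
from h import *
e=F(0,.11)
print(proj("wrist",[[*e,.107],[*e,.099],[*e,.0952],[*e,.1142]]))
for d in tip_of("wrist","estop_top")[:3]: print(d)
z=.114
while z>.09:
    z-=.002; lin([*e,z],None,.03); f=np.array(read_ft_force()); print(round(z,4),np.array(read_eef_pos()),f)
    if f[2]>3: break
E
python3 s9.py
```

```text
[[252.6886 232.8769]
 [252.7542 227.2236]
 [252.7834 224.702 ]
 [252.6246 238.4074]]
{'at': [253.3, 232.4], 'confidence': 0.78}
0.112 [0.5011 0.3385 0.1121] [ 0.0856 -0.2272  0.6452]
0.11 [0.5009 0.3383 0.1098] [-0.2116 -0.8841  1.2898]
0.108 [0.5009 0.3382 0.1077] [-0.1715  0.386   0.018 ]
0.106 [0.5009 0.3383 0.1058] [ 0.254  -0.0386 -0.1641]
0.104 [0.5009 0.3383 0.1038] [ 0.2629 -0.2926 -1.017 ]
0.102 [0.5009 0.3383 0.1018] [0.0798 0.3029 0.1344]
0.1 [0.5014 0.3386 0.1003] [0.4408 0.2838 1.4728]
0.098 [0.5014 0.3387 0.0984] [ 0.7771 -0.2144  3.1476]
```

```bash
cat > s10.py <<'E'
from h import *
snap("scene","sc4");snap("wrist","w4")
im=cv2.imread('pics/sc4.png');cv2.imwrite('pics/sc4z.png',cv2.resize(im[180:280,320:420],None,fx=5,fy=5,interpolation=2))
print(read_ft_force(),read_eef_pos(),read_effort())
E
python3 s10.py
```

```text
[-0.6802 -0.9731  2.9827] [0.5014 0.3386 0.0983] [ -0.0039 -38.881    4.0815 -19.6308   0.0092   0.0536   0.0006]
```

View pics/sc4z.png

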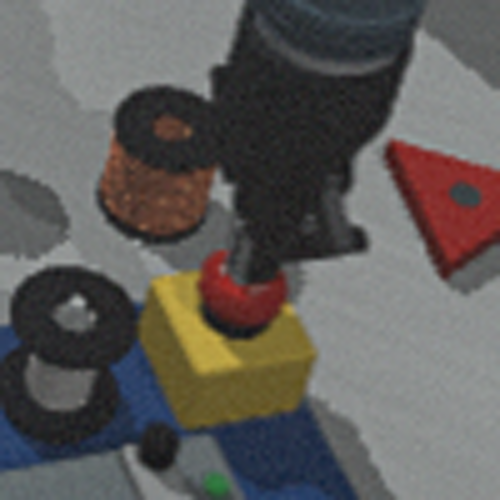

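View pics/w4.png

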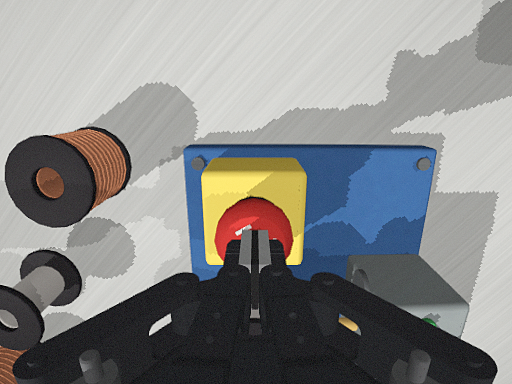

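```bash
cat > s11.py <<'E'
from h import *
e=F(0,.11)
z=.098
while z>.080:
    z-=.001; lin([*e,z],None,.02); f=np.array(read_ft_force()); print(round(z,4),np.array(read_eef_pos()),f,read_finger_gap())
    if f[2]>12: break
snap("scene","sc5");snap("wrist","w5")
E
python3 s11.py
python3 -c "
import cv2
im=cv2.imread('pics/sc5.png');cv2.imwrite('pics/sc5z.png',cv2.resize(im[180:280,320:420],None,fx=5,fy=5,interpolation=2))"
```

```text
0.097 [0.5003 0.338  0.0962] [-0.4093 -0.9049  0.8111] 0.0001355137741021775
0.096 [0.5006 0.3381 0.0954] [ 0.9487  0.3293 -0.2543] 8.840172693072685e-06
0.095 [0.5009 0.3383 0.0949] [-0.202   0.9149 -0.3615] -0.00017014812878351538
0.094 [0.501  0.3384 0.094 ] [-0.0457 -0.0234 -0.3955] -0.0003436787154094772
0.093 [0.5011 0.3384 0.093 ] [ 0.6282 -0.2348 -0.0761] -9.838974283891027e-05
0.092 [0.5012 0.3385 0.0929] [-1.5937 -1.6865  5.3032] 8.422932677728858e-06
0.091 [0.5012 0.3385 0.0928] [-2.6515 -2.0266  9.7564] 3.255253304092198e-05
0.09 [0.5013 0.3386 0.0927] [-4.8385 -2.4613 13.3142] 0.00016143947439717143
```

View pics/sc5z.png

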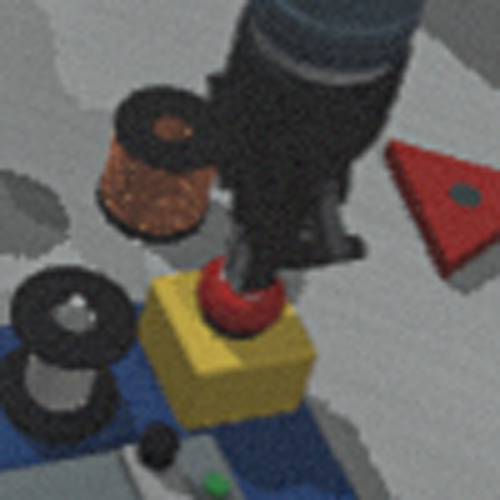

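The stop snapped down: the force rose to 3 N, dropped, then climbed on a hard stop. But the fingertips seem to sit about 25 mm higher than the given 19 mm offset implies, so I'll check that with a touch on the bench.

```bash
cat > s12.py <<'E'
from h import *
e=F(0,.11)
lin([*e,.2],None,.2)
snap("wrist","w6")
go([.55,.06,.12],FY+np.pi/2)
z=.06; lin([.55,.06,z],None,.15)
while z>-.02:
    z-=.003; 
    try: lin([.55,.06,z],None,.04)
    except MotionError as ex: print(ex);break
    f=np.array(read_ft_force()); 
    if f[2]>4: break
print(round(z,4),np.array(read_eef_pos()),f)
snap("top","t2");snap("wrist","w7")
lin([.55,.06,.2],None,.2)
print(read_time_s())
E
python3 s12.py
```

```text
-0.009 [ 0.55    0.06   -0.0062] [-7.3119 -0.056  20.9329]
27.425
```

View pics/w6.png

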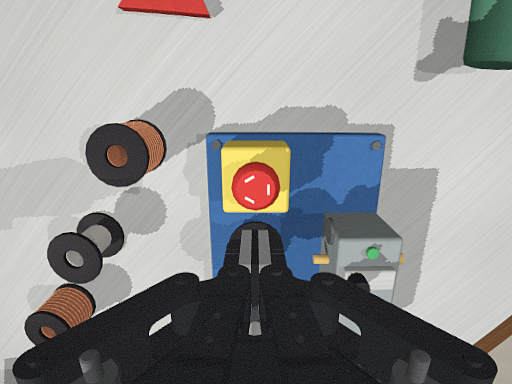

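View pics/t2.png

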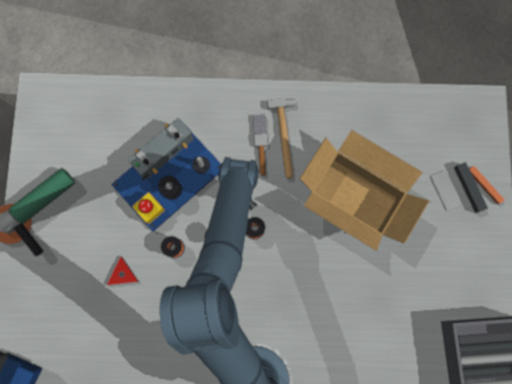

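View pics/w7.png

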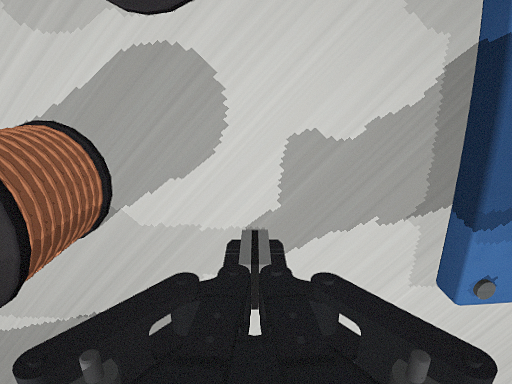

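```bash
cat > s13.py <<'E'
from h import *
move_gripper(.085)
go([.50,-.22,.32],np.deg2rad(-30.5)+np.pi)  # jaw along carton y... 
snap("wrist","w8"); print(read_time_s(),read_qpos())
c=np.array([.557,-.295]);a=np.deg2rad(-30.5)
X=[[*(c+R.from_euler('z',a).as_matrix()[:2,:2]@np.array(v)),.09] for v in [(.075,.12),(.075,-.12),(-.075,-.12),(-.075,.12)]]
print(proj("top",X)); print(proj("wrist",X))
p=P("wrist"); import pickle; pickle.dump(p,open("p8.pkl","wb"))
E
python3 s13.py
python3 -c "
import cv2
im=cv2.imread('pics/top0.png');cv2.imwrite('pics/topz.png',cv2.resize(im[120:260,290:440],None,fx=4,fy=4,interpolation=2))"
```

```text
29.4333 [-0.3056  0.1232  0.7039  1.7592 -0.0834  1.2909  1.4598]
[[336.9344 152.0543]
 [406.5315 193.4724]
 [381.7865 236.0678]
 [311.52   193.393 ]]
[[310.2377 270.7729]
 [146.4739 269.7417]
 [134.4009 169.8862]
 [317.0356 170.1803]]
```

View pics/topz.png

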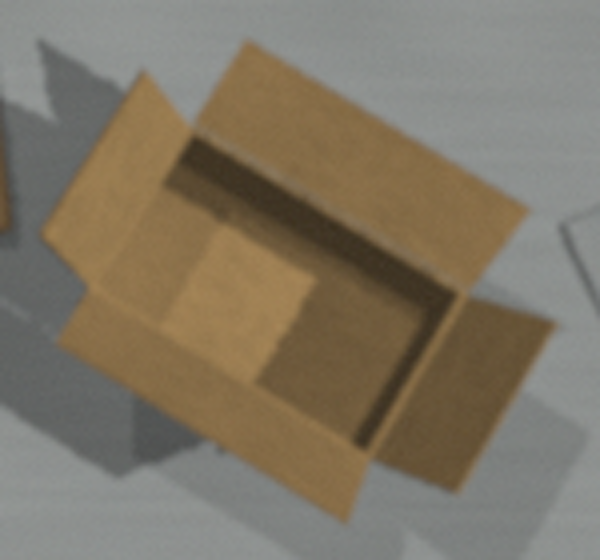

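View pics/w8.png

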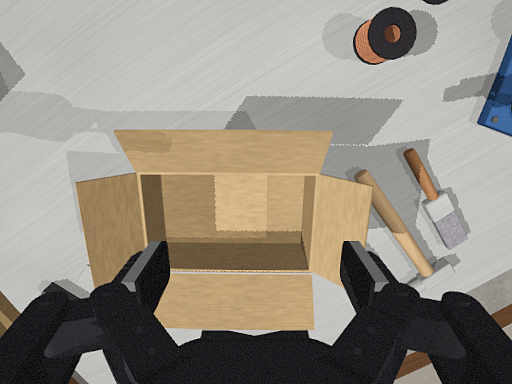

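```bash
cat > s14.py <<'E'
from h import *
import pickle
p8=pickle.load(open("p8.pkl","rb")); pt=P("top")
loc=np.array([(.075,.12),(.075,-.12),(-.075,-.12),(-.075,.12)])
ot=np.array([[338.8,152],[406.3,192.5],[382.5,234.5],[312.5,192.5]])
ow=np.array([[312,271.5],[150,270.5],[137.5,173],[316,175]])
def X(v):
    c,s=np.cos(v[2]),np.sin(v[2]); M=np.array([[c,-s],[s,c]])
    return np.c_[loc@M.T+v[:2],np.full(4,.09)]
for nm,f in (("t",lambda v:(proj("top",X(v),pt)-ot).ravel()),("w",lambda v:(proj("wrist",X(v),p8)-ow).ravel()),("b",lambda v:np.r_[(proj("top",X(v),pt)-ot).ravel(),(proj("wrist",X(v),p8)-ow).ravel()])):
    s=least_squares(f,[.557,-.295,-.53]); print(nm,s.x,s.fun)
E
python3 s14.py
```

```text
t [ 0.5598 -0.2975 -0.5337] [-0.9853 -0.8379  1.0482  0.1472  0.0595  0.6794 -0.1393 -0.0627]
w [ 0.5616 -0.2949 -0.5309] [-0.2229  1.4908 -1.541   1.6964 -1.0802 -0.0871  2.5931 -2.0179]
b [ 0.5613 -0.2954 -0.5313] [-1.7756 -1.2882  0.3269 -0.4771 -0.5604  0.1007 -0.8337 -0.4635 -0.6437
  1.5031 -1.9596  1.6313 -1.4917 -0.1585  2.1778 -2.0077]
```

```bash
cat >> h.py <<'E'
CY=-.5315; CO=np.array([.561,-.2955])
def C(x,y):
    c,s=np.cos(CY),np.sin(CY); return CO+np.array([c*x-s*y,s*x+c*y])
E
cat > s15.py <<'E'
from h import *
b=F(0,.02); yaw=FY+np.pi/2
go([*b,.19],yaw)
snap("wrist","w9"); print(proj("wrist",[[*b,.106],[*b,.096]]))
lin([*b,.064],yaw,.12)
print(read_eef_pos(),read_ft_force())
move_gripper(.05,40); print("gap",read_finger_gap(),read_ft_force())
lin([*b,.2],None,.12); print("gap",read_finger_gap(),read_ft_force(),read_time_s())
snap("wrist","w10")
E
python3 s15.py
```

```text
[[254.9446 190.8879]
 [254.9319 187.4545]]
[0.5644 0.2739 0.065 ] [ 0.5036  0.046  -0.4584]
gap 0.06218374935772933 [-1.4584 -0.9381  5.2965]
gap 0.06220282256953042 [ 0.5058 -0.8672  0.2586] 34.1917
```

View pics/w9.png

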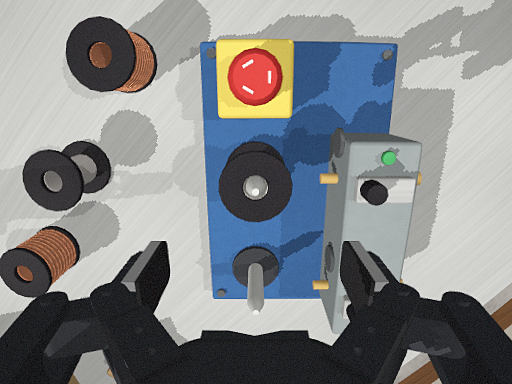

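View pics/w10.png

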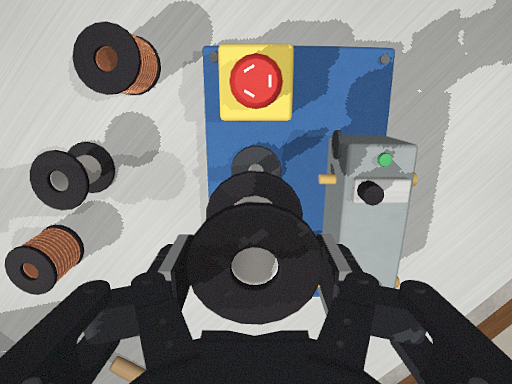

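```bash
cat > place.py <<'E'
from h import *
import sys
y=float(sys.argv[1]); t=C(0,y)
b=pick([*t,.25],CY); print(b[1],b[2])
go([*t,.26],b[1]); print("gap",read_finger_gap(),read_eef_pos())
lin([*t,.055],b[1],.2); print(read_ft_force(),read_finger_gap())
move_gripper(.082); 
lin([*t,.26],None,.25)
snap("wrist",sys.argv[2]); print(read_time_s())
E
python3 place.py 0.055 w11
```

```text
1.0392963267948967 [-0.3954  0.4998  0.9935  1.6327 -0.437   1.2499  0.1517]
gap 0.06240797756219281 [ 0.59   -0.2455  0.2594]
[ 0.1325 -0.8309  0.0593] 0.06257138755623037
38.675
```

View pics/w11.png

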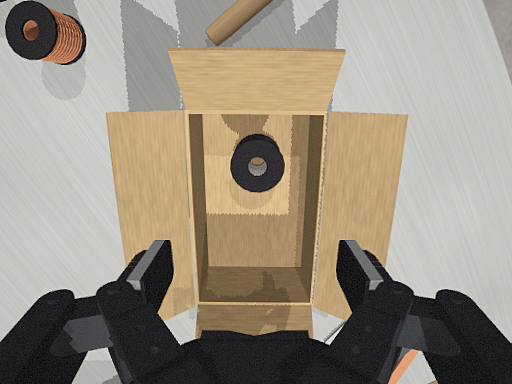

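```bash
cat > s16.py <<'E'
from h import *
go([.413,.134,.22],read_yaw:=float(np.arctan2(.134,.413)+np.pi/2))
im=snap("wrist","w12"); print(read_time_s())
for n in ("empty3","full1"):
    print(n,[(np.round(d["at"],1),round(d["confidence"],2),atz("wrist",d["at"],0)[:2]) for d in tip_of("wrist",n)[:3]])
cs=cv2.HoughCircles(cv2.GaussianBlur(cv2.cvtColor(im,cv2.COLOR_RGB2GRAY),(5,5),1),cv2.HOUGH_GRADIENT,1,40,param1=100,param2=25,minRadius=30,maxRadius=60)
if cs is not None:
    for c in cs[0][:5]: print(c,atz("wrist",c[:2],.066))
print(proj("wrist",[[.413,.134,.066]]))
E
python3 s16.py
```

```text
40.2833
empty3 [(array([414.2, 109.9]), 0.7, array([0.5817, 0.255 ])), (array([255. , 165.8]), 0.57, array([0.4166, 0.1274]))]
full1 [(array([254.5, 250.7]), 0.75, array([0.4524, 0.013 ])), (array([268.1,  52. ]), 0.62, array([0.3897, 0.2602]))]
[268.5  38.5  33.8] [0.3867 0.2616 0.066 ]
[252.5 265.5  32.4] [0.4453 0.028  0.066 ]
[259.5 172.5  31.1] [0.4187 0.1357 0.066 ]
[[253.8354 172.415 ]]
```

View pics/w12.png

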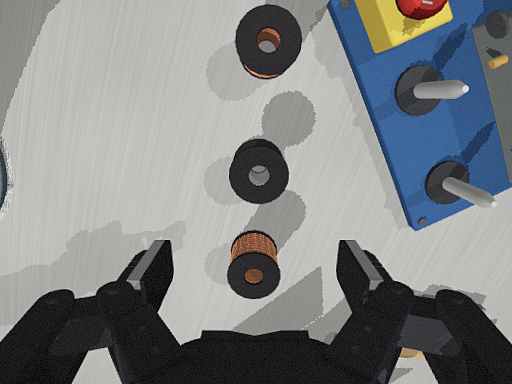

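```bash
cat > s17.py <<'E'
from h import *
x=[.4187,.1357]; yaw=float(np.arctan2(.134,.413)+np.pi/2)
lin([*x,.20],yaw,.2)
lin([*x,.034],yaw,.15); print(read_eef_pos(),read_ft_force())
move_gripper(.05,40); print("gap",read_finger_gap(),read_ft_force())
lin([*x,.2],None,.2); print("gap",read_finger_gap(),read_time_s())
E
python3 s17.py && python3 place.py -0.055 w13
```

```text
[0.4195 0.136  0.0347] [0.171  0.8198 0.3254]
gap 0.06146550074611857 [-3.3822 -0.7737  9.535 ]
gap 0.061481321208520914 43.225
1.0392963267948967 [-0.3918  0.7422  1.3767  1.6512 -0.7415  1.3805  0.5584]
gap 0.06169315995459682 [ 0.534  -0.3412  0.2595]
[ 0.1423 -0.2329 -0.1871] 0.06143772165673289
47.5583
```

View pics/w13.png

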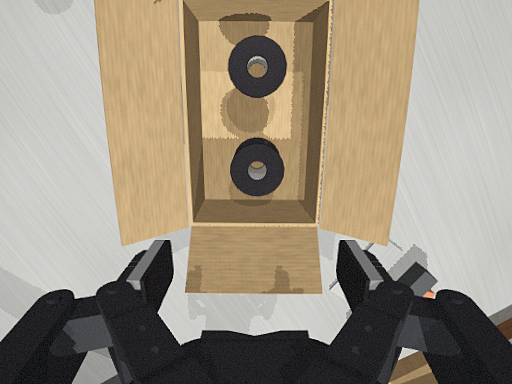

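```bash
cat > fold.py <<'E'
from h import *
import sys
TIP=.006
def fold(which, r=.05, start=.10):
    ax,sg,hy,hz={"left":(1,1,.12,.09),"right":(1,-1,.12,.09),"far":(0,1,.075,.0945),"near":(0,-1,.075,.0945)}[which]
    def W(d,z): # d: outward distance from hinge line of finger centre, z tip height
        v=[0,0]; v[ax]=sg*(hy+d); return [*C(*v),z-TIP]
    phi=CY if ax==1 else CY+np.pi/2
    b=pick(W(0,.2),phi); yaw=b[1]; print(which,yaw,b[2])
    go(W(start,.24),yaw)
    lin(W(start,hz+.03),yaw,.15)
    lin(W(.045,hz+.035),None,.12); print(read_ft_force())
    lin(W(.011,hz+.05),None,.10); print(read_ft_force())
    for th in np.deg2rad([75,60,45,30,18,8]):
        lin(W(-r*np.cos(th)+.011,hz+.005+r*np.sin(th)),None,.10)
    zf=hz+.010
    while zf>hz+.0005:
        zf-=.002; lin(W(-r+.011,zf),None,.04); f=read_ft_force()
        if f[2]>6: break
    print("end",zf-hz,f,read_eef_pos())
    lin(W(-r+.011,hz+.11),None,.2)
if __name__=="__main__":
    move_gripper(0.0)
    for w in sys.argv[1:-1]: fold(w)
    snap("scene",sys.argv[-1]+"s"); snap("top",sys.argv[-1]+"t"); print(read_time_s())
E
python3 fold.py left f1
```

```text
left 1.0392963267948967 [-0.6133  0.8275  1.3221  1.6636 -0.8267  1.3252  0.3252]
[ 0.303   0.6281 -0.2437]
[ 0.1183  0.3944 -0.6322]
end 0.001999999999999988 [-2.4047  1.3797  8.3676] [ 0.6022 -0.2258  0.0879]
54.8833
```

View pics/f1s.png

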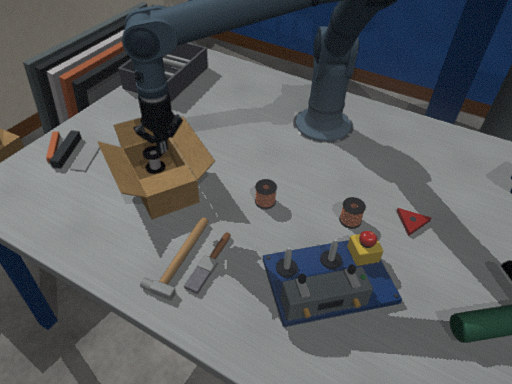

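```bash
python3 fold.py right f2
python3 - <<'E'
from h import *
go([.45,-.05,.3],np.pi/2)
im=snap("scene","f3s"); im=cv2.imread("pics/f3s.png"); t=snap("top","f3t"); t=t[:,:,::-1]
cv2.imwrite("pics/f3.png",np.hstack([cv2.resize(im[105:225,95:225],(390,360),interpolation=2),cv2.resize(t[120:260,290:440],(386,360),interpolation=2)]))
print(read_time_s())
E
```

```text
right 1.0392963267948967 [-0.252   0.7831  1.3002  1.692  -0.7847  1.2944  0.6802]
[-0.8054  0.2904  0.5641]
[ 0.0871 -0.0574 -0.0137]
end 0.001999999999999988 [-1.4654  2.0643  9.6254] [ 0.5201 -0.3654  0.0878]
61.775
63.1583
```

View pics/f3.png

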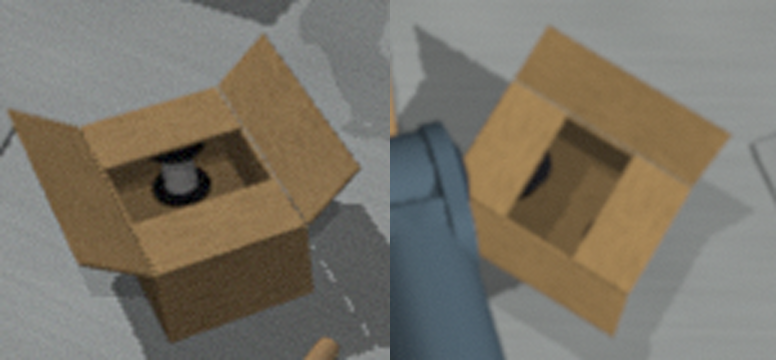

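Both short flaps lie flat and both long flaps are open. Next, the long flaps.

```bash
python3 fold.py near far f4
python3 - <<'E'
from h import *
go([.45,-.0,.3],np.pi/2)
im=snap("scene","f5s"); im=cv2.imread("pics/f5s.png"); t=snap("top","f5t"); t=t[:,:,::-1]
cv2.imwrite("pics/f5.png",np.hstack([cv2.resize(im[105:225,95:225],(390,360),interpolation=2),cv2.resize(t[120:260,290:440],(386,360),interpolation=2)]))
print(read_time_s())
E
```

```text
near -0.5314999999999999 [-0.6349  0.755   1.4738  1.8906 -0.794   1.2745 -1.0106]
[-0.5607  0.3855  0.5177]
[ 0.4542  0.142  -0.2426]
end 0.001999999999999988 [-2.2746  1.4156  9.7785] [ 0.53   -0.2773  0.0923]
far -0.5314999999999999 [-0.146   0.6679  0.8724  1.4966 -0.5285  1.225  -1.301 ]
[ 0.6706 -0.2645  0.2041]
[-0.1808 -0.4113  0.3717]
end 0.001999999999999988 [-1.9041  1.9588  8.3277] [ 0.5921 -0.3138  0.0924]
76.4583
77.9083
```

View pics/f5.png

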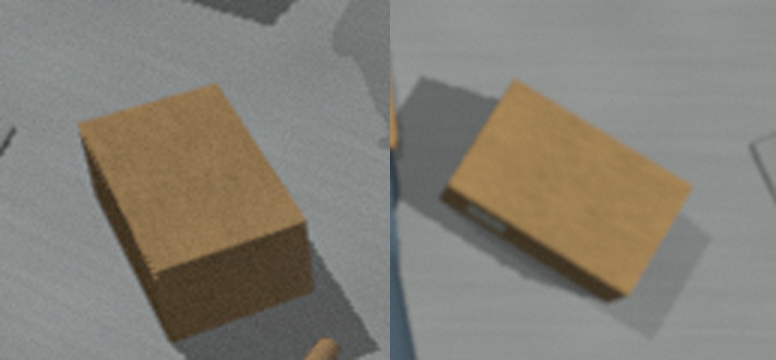

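```bash
cat > s18.py <<'E'
from h import *
import pickle
yaw=FY+np.pi/2; D={}
for k,y in (("a",-.1),("b",.02)):
    # place TCP so the spindle tip is near image centre
    go([*F(0,y-.0),.17],yaw); pause(.3)
    D[k]=P("wrist"); im=snap("wrist","sp"+k)[:,:,::-1]
    u=proj("wrist",[[*F(0,y),.106],[*F(0,y),.03]]); print(k,u)
    x0,y0=int(u[0,0])-50,int(u[0,1])-65
    print("crop",x0,y0); cv2.imwrite(f"pics/sp{k}z.png",cv2.resize(im[y0:y0+100,x0:x0+100],None,fx=6,fy=6,interpolation=cv2.INTER_CUBIC))
pickle.dump(D,open("sp.pkl","wb")); print(read_time_s())
E
python3 s18.py
```

```text
a [[254.3967 200.8651]
 [254.379  176.3621]]
crop 204 135
b [[254.7077 199.6488]
 [254.7214 175.2874]]
crop 204 134
80.3083
```

View pics/spaz.png

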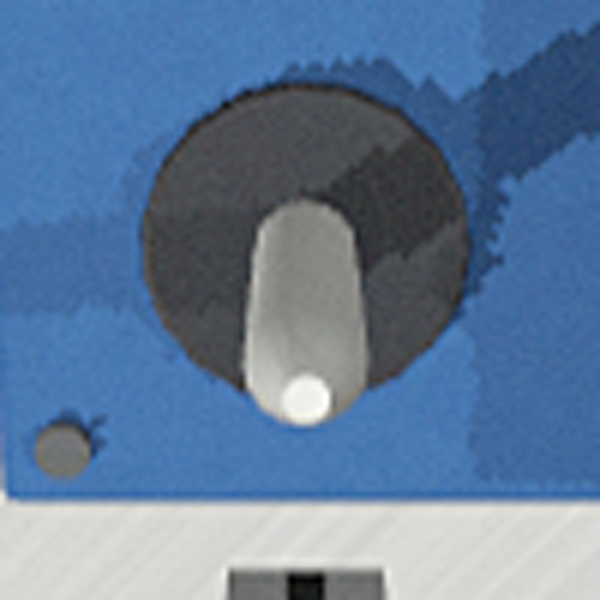

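View pics/spbz.png

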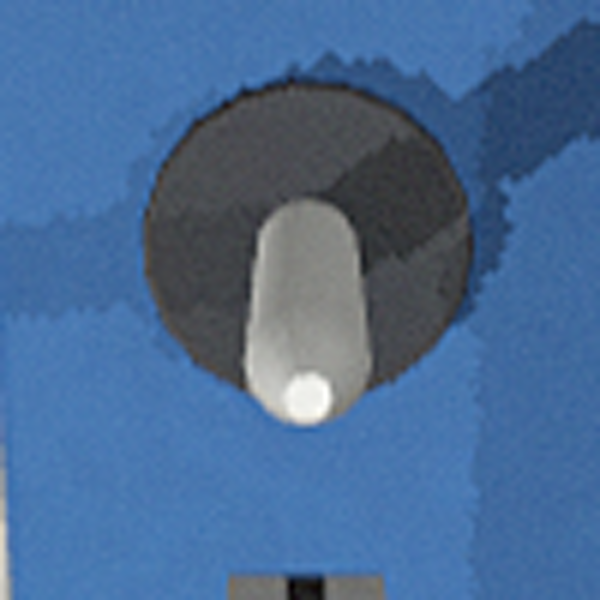

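```bash
cat > s19.py <<'E'
from h import *
import sys
yaw=FY+np.pi/2
x=[float(sys.argv[1]),float(sys.argv[2])]
move_gripper(.085)
go([*x,.17],yaw); pause(.3)
im=snap("wrist",sys.argv[3])[:,:,::-1]
u=proj("wrist",[[*x,.066],[*x,0]]); print(u,read_eef_pos())
x0,y0=int(u[0,0])-60,int(u[0,1])-60
print("crop",x0,y0); cv2.imwrite(f"pics/{sys.argv[3]}z.png",cv2.resize(im[y0:y0+120,x0:x0+120],None,fx=5,fy=5,interpolation=cv2.INTER_CUBIC))
for d in tip_of("wrist","full1")[:2]: print(d,atz("wrist",d["at"],0))
import pickle; pickle.dump(P("wrist"),open("pf.pkl","wb")); print(read_time_s())
E
python3 s19.py .4541 .0157 fa
```

```text
[[253.6442 186.9402]
 [253.8902 170.1204]] [0.4545 0.0162 0.1701]
crop 193 126
{'at': [252.5, 171.3], 'confidence': 0.94} [0.4537 0.0135 0.    ]
82.575
```

View pics/faz.png

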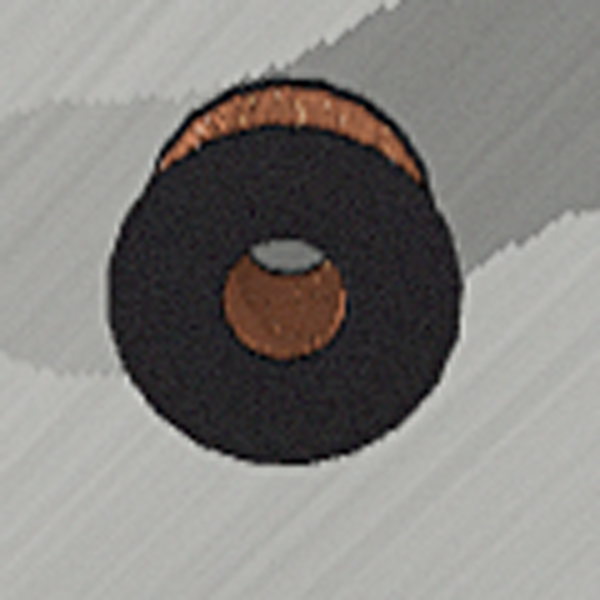

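```bash
cat > s20.py <<'E'
from h import *
import sys,pickle
yaw=FY+np.pi/2
uv=[float(sys.argv[1]),float(sys.argv[2])]; nm=sys.argv[3]
x=atz("wrist",uv,.066,pickle.load(open("pf.pkl","rb")))[:2]; print(x)
lin([*x,.10],yaw,.2); lin([*x,.020],yaw,.12); print(read_eef_pos(),read_ft_force())
move_gripper(.05,90); pause(.2); e=np.array(read_eef_pos()); print("gap",read_finger_gap(),e,read_ft_force())
lin([*x,.17],None,.15); pause(.3)
e=np.array(read_eef_pos()); print("gap",read_finger_gap(),e,read_ft_force())
im=snap("wrist",nm)[:,:,::-1]; p=P("wrist"); pickle.dump((p,e),open("ph.pkl","wb"))
zt=e[2]+.046; u=proj("wrist",[[*e[:2],zt]],p)[0]; x0,y0=int(u[0])-75,int(u[1])-75
print("pred hole",u,"crop",x0,y0,read_time_s()); cv2.imwrite(f"pics/{nm}z.png",cv2.resize(im[y0:y0+150,x0:x0+150],None,fx=4,fy=4,interpolation=cv2.INTER_CUBIC))
E
python3 s20.py 249.8 185.5 fah
```

```text
[0.4506 0.0142]
[0.4517 0.0143 0.0209] [-1.0193  0.1334 -0.4765]
gap 0.062494882193298094 [0.4515 0.0143 0.0216] [-3.3515  0.6921 10.944 ]
gap 0.0625914355640453 [0.4502 0.0139 0.1695] [-0.663  -0.4279 -4.0409]
pred hole [253.4249 289.6876] crop 178 214 85.9417
```

View pics/fahz.png

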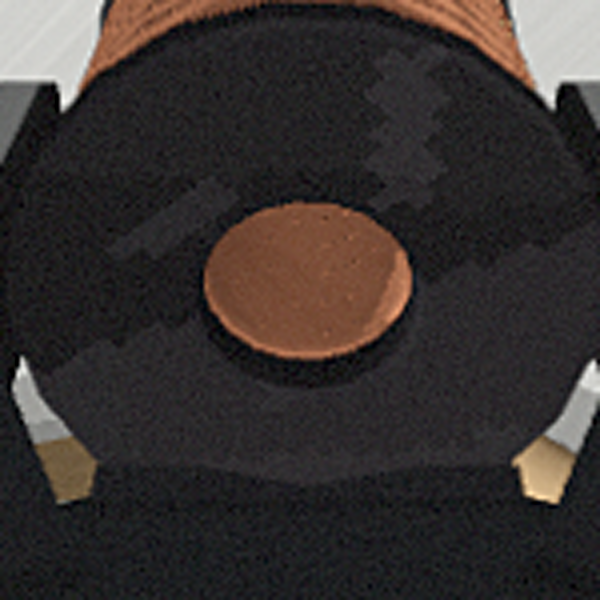

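```bash
cat > s21.py <<'E'
from h import *
import sys,pickle
yaw=FY+np.pi/2
uv=[float(sys.argv[1]),float(sys.argv[2])]; sy=float(sys.argv[3]); nm=sys.argv[4]
p,e=pickle.load(open("ph.pkl","rb"))
h=atz("wrist",uv,e[2]+.046,p)[:2]; off=h-e[:2]; print("off",off)
t=F(.0004,sy)-off; print("target",t)
lin([*e[:2],.20],yaw,.2)
go([*t,.20],yaw)
lin([*t,.135],yaw,.12); pause(.3); e0=np.array(read_eef_pos()); f0=np.array(read_ft_force()); print(e0,e0[:2]-t,f0,read_finger_gap())
z=.135; ok=True
while z>.049:
    z-=.004; lin([*t,z],None,.06); f=np.array(read_ft_force())
    print(round(z,3),np.array(read_eef_pos())[2],f)
    if f[2]-f0[2]>12: break
print("gap",read_finger_gap(),read_eef_pos(),read_time_s())
snap("scene",nm)
im=cv2.imread(f"pics/{nm}.png"); cv2.imwrite(f"pics/{nm}z.png",cv2.resize(im[170:320,250:410],None,fx=4,fy=4,interpolation=2))
E
python3 s21.py 255 287.75 -.1 ma
```

```text
off [-0.0002  0.0011]
target [0.6471 0.1862]
[0.6476 0.1862 0.1358] [0.0005 0.0001] [-0.0453 -0.02   -3.7326] 0.06281035968468876
0.131 0.13050580354460592 [ 0.3788 -0.0641 -4.3753]
0.127 0.12643870178068106 [-0.5042 -0.0275 -3.7392]
0.123 0.12253668466909268 [ 0.0184  0.6406 -3.2269]
0.119 0.1185500334282808 [-0.3025  0.262  -4.0596]
0.115 0.11452714868958006 [-0.4023  1.6137 -4.9093]
0.111 0.11054818991487855 [-0.1615  0.7228 -4.0612]
0.107 0.10656028975221037 [-0.2581 -0.3248 -5.161 ]
0.103 0.10257371217472662 [ 0.7482 -0.2627 -4.8004]
0.099 0.0985712690881278 [-0.2082  0.6075 -4.8955]
0.095 0.09455795728641933 [-0.2043  0.4052 -3.2866]
0.091 0.09057797749119131 [ 0.0547  0.1905 -4.105 ]
0.087 0.08654713801626897 [-0.6988 -0.6165 -4.9709]
0.083 0.08253212162905108 [-0.2127  0.6178 -4.3112]
0.079 0.07855823636156194 [-0.5648  0.1231 -4.0123]
0.075 0.07455313223667163 [-0.2257  0.4107 -4.3469]
0.071 0.07053614265361509 [-0.2948 -1.3712 -3.7441]
0.067 0.06656888491606243 [ 0.9288  0.079  -4.1534]
0.063 0.06255614933558307 [-0.0983  0.2168 -4.94  ]
0.059 0.05854537760183306 [ 0.7709  0.2935 -3.7053]
0.055 0.05456157870615613 [-0.128  -1.2912 -3.1915]
0.051 0.0519042205098115 [ 0.8563 -0.0331 -0.7597]
0.047 0.051769300996681075 [-6.8844  1.1022 17.3061]
gap 0.0625597855719969 [0.6483 0.1862 0.0518] 93.7583
```

View pics/maz.png

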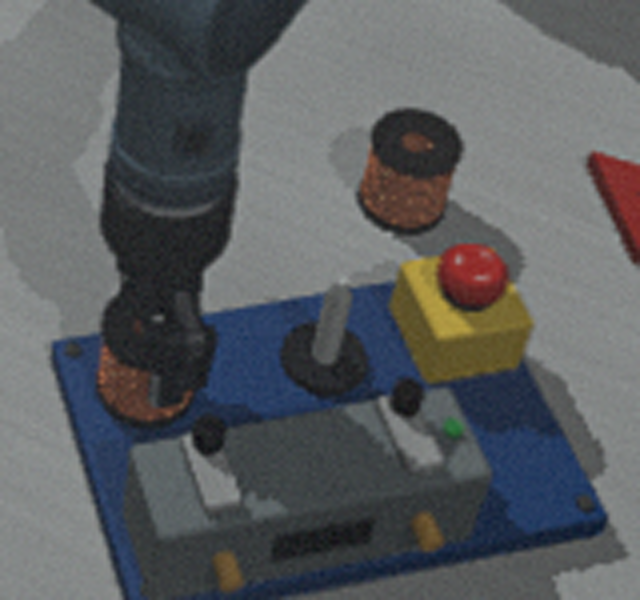

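```bash
cat > s22.py <<'E'
from h import *
e=read_eef_pos()
lin([e[0],e[1],.0515],None,.05)
move_gripper(.085)
lin([e[0],e[1],.2],None,.15); snap("wrist","ma2"); print(read_time_s())
E
python3 s22.py; python3 s19.py .3865 .2592 fb
```

```text
95.6083
[[253.7872 185.904 ]
 [253.9459 169.2883]] [0.3874 0.2589 0.1703]
crop 193 125
{'at': [256.8, 167.6], 'confidence': 0.84} [0.3871 0.2628 0.    ]
97.2833
```

View pics/ma2.png

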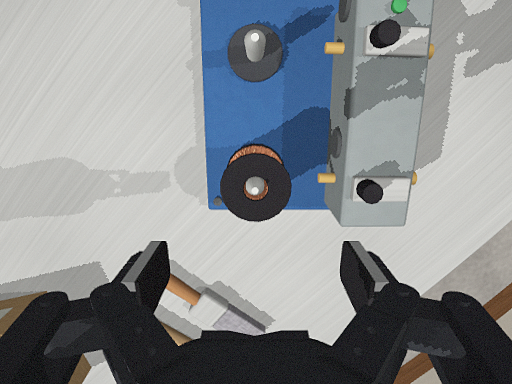

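View pics/fbz.png

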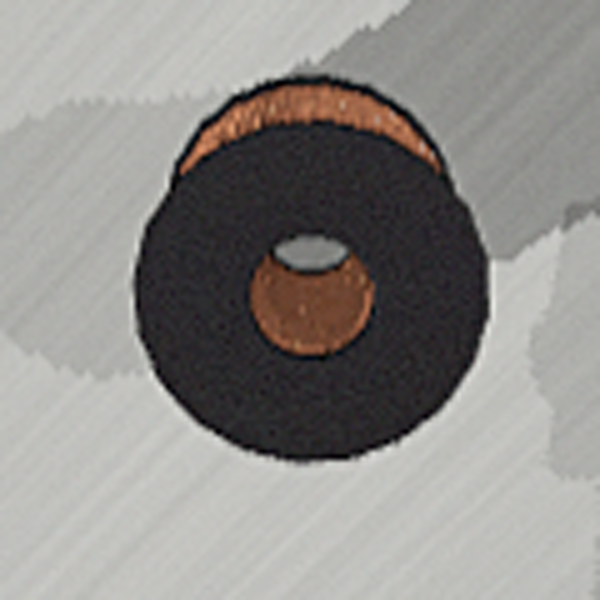

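Spool A is down on spindle a. Spool B's flange centre is at zoom (312,292), which is pixel (255.4,183.8) in the full image.

```bash
python3 s20.py 255.4 184 fbh
```

```text
[0.386  0.2615]
[0.387  0.262  0.0209] [0.2803 0.1916 1.0547]
gap 0.06290200168130915 [0.3866 0.2619 0.0215] [-2.402  -1.2614 10.3718]
gap 0.06262297120735523 [0.3858 0.2612 0.1696] [ 0.6888  0.3639 -6.0774]
pred hole [253.5115 289.7416] crop 178 214 100.65
```

View pics/fbhz.png

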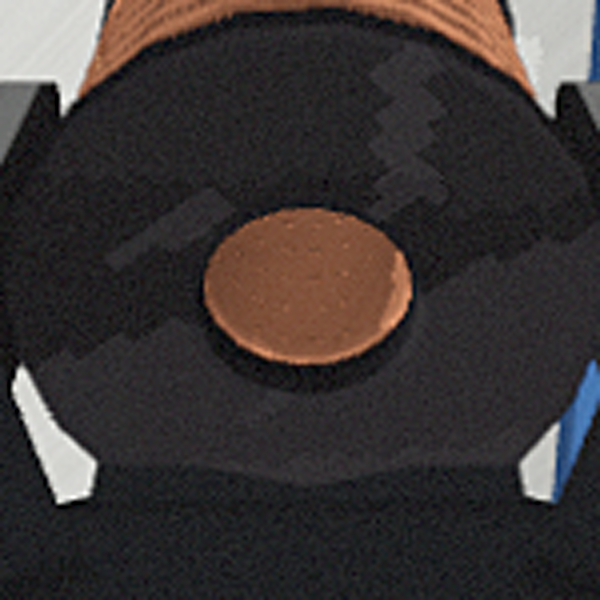

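```bash
python3 s21.py 255 289.2 .02 mb | tail -9
```

```text
0.075 0.07460323330950266 [-0.0014 -0.3814 -5.4358]
0.071 0.0705923813053339 [ 0.3157  0.0376 -6.0317]
0.067 0.06659382075888852 [-0.0791 -0.2619 -4.8791]
0.063 0.0626016121664993 [-0.4838 -0.6944 -4.5258]
0.059 0.058584851490021614 [-0.6382  0.5794 -5.949 ]
0.055 0.054568102744082594 [-0.2872 -0.0995 -4.5834]
0.051 0.051717651407828344 [ 1.1793  1.0713 -3.1201]
0.047 0.05157782397997091 [-7.4686 -1.1005 18.1501]
gap 0.06247213879679138 [0.5646 0.2736 0.0516] 108.3333
```

View pics/mbz.png

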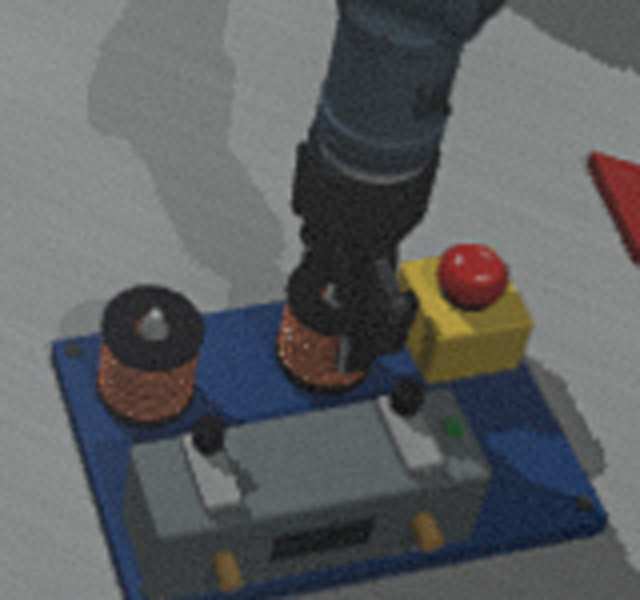

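```bash
cat > s23.py <<'E'
from h import *
e=read_eef_pos()
lin([e[0],e[1],.0515],None,.05)
move_gripper(.085)
lin([e[0],e[1],.2],None,.15); snap("wrist","mb2")
go([.40,.10,.30],FY+np.pi/2)
snap("scene","v1");snap("top","v1t"); print(read_time_s())
E
python3 s23.py
```

```text
111.3
```

View pics/v1.png

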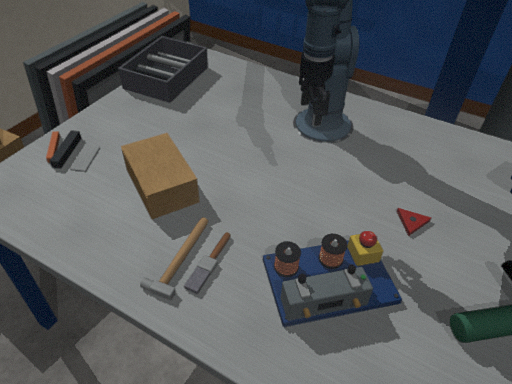

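View pics/mb2.png

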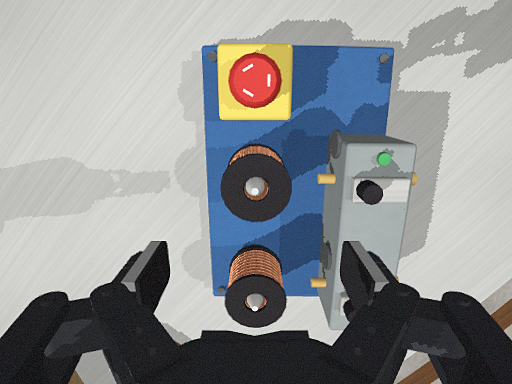

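Both full spools are seated, the carton is closed and the stop is latched. Time to twist it.

```bash
cat > s24.py <<'E'
from h import *
e=F(0,.11); y0=FY+np.pi/2
move_gripper(.07)
go([*e,.17],y0+.3)
lin([*e,.070],y0+.3,.12); print(read_eef_pos(),read_ft_force())
move_gripper(.03,60); print("gap",read_finger_gap(),read_ft_force(),read_ft_torque())
for i in range(1,10):
    a=i*.1
    go([*e,.070+.006*a],y0+.3-a)
    print(round(a,2),read_eef_pos()[2],np.array(read_ft_force()),np.array(read_ft_torque()),round(read_finger_gap(),4))
pause(.2); snap("wrist","tw"); snap("scene","tws")
print(read_time_s())
E
python3 s24.py
```

```text
[0.5018 0.3388 0.0709] [ 0.1433 -0.7142  0.2291]
gap 0.041514689964881286 [-1.658  -2.1752  5.5105] [-0.4145  0.4596 -0.0127]
0.1 0.07166280059116273 [-2.4483 -2.1559  4.838 ] [-0.4048  0.3844  0.0283] 0.0412
0.2 0.07174633352627378 [-1.6291 -3.3471  4.7642] [-0.6175  0.4435  0.0795] 0.0415
0.3 0.07242301399074189 [-2.0979 -2.7394  5.9067] [-0.4189  0.2652  0.1387] 0.0413
0.4 0.07323815987753356 [-1.9601 -1.1487  5.0741] [-0.3251  0.2106  0.1051] 0.0415
0.5 0.07410631308934026 [-0.6435 -1.8631  9.6613] [-0.3911  0.1784  0.0946] 0.0413
0.6 0.0749608176297596 [-5.6678 -3.8991  9.5724] [-0.7457  0.6813  0.1212] 0.0414
0.7 0.07576872134132184 [-5.2331 -4.1557  9.0321] [-0.7858  0.7463  0.1086] 0.0415
0.8 0.07652809265678542 [-3.9918 -4.0557 11.451 ] [-0.7081  0.579   0.1017] 0.0415
0.9 0.07722548962002831 [-2.3504 -2.9751 11.4599] [-0.6973  0.583   0.132 ] 0.0415
116.625
```

View pics/tw.png

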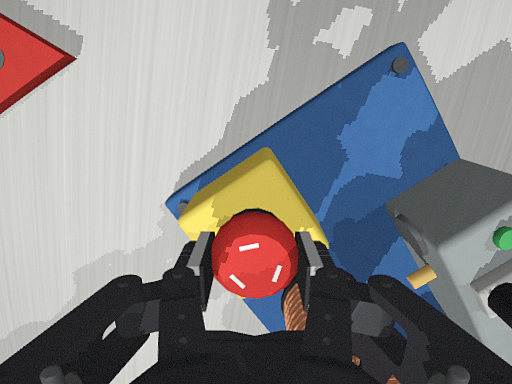

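```bash
cat > s25.py <<'E'
from h import *
e=F(0,.11); y0=FY+np.pi/2
move_gripper(.075); pause(.3)
lin([*e,.19],None,.12)
go([.42,.05,.32],y0); pause(.3)
snap("scene","fin");t=snap("top","fint"); im=cv2.imread("pics/fin.png")
i0=cv2.imread("pics/scene0.png"); m=cv2.imread("pics/v1.png")
cv2.imwrite("pics/finz.png",cv2.resize(np.hstack([q_[215:275,335:400] for q_ in (i0,m,im)]),None,fx=4,fy=4,interpolation=2))
print(read_time_s())
E
python3 s25.py
```

```text
120.1
```

View pics/finz.png

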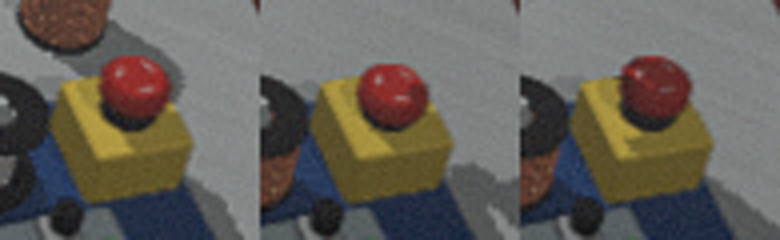

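View pics/fin.png

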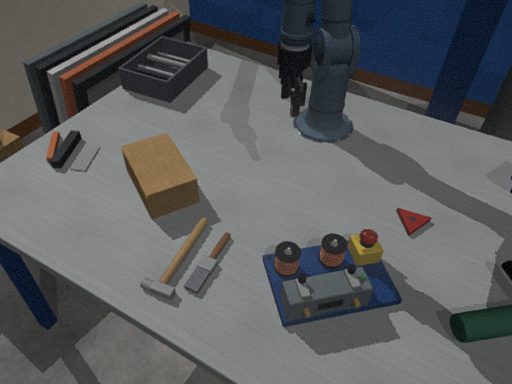

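View pics/fint.png

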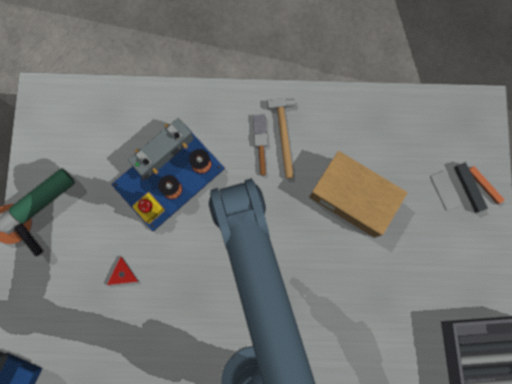

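The stop is up again with its collar showing, as at the start. The carton is closed, both full spools are mounted, and the hammer, brush and magnet are where they lay. I'll hand in the job.

```bash
python3 -c "
from bench import *
print(sign_off())"
```

```text
the job is handed in; nothing more can be done
None
```

The spool change is done and handed in at about 120 s of robot time; the hand-in gave no verdict.

- **Work done:** I pressed the emergency stop until it latched and kept it latched throughout. The two empty spools present, one on spindle b and one on the bench, went into the carton. I folded the short flaps and then the long flaps, and put a full spool on each spindle. Last, I twisted the stop clockwise by a commanded 0.9 rad and let it go.
- **Last checks:** The final scene and top pictures show the stop up with its collar visible, as at the start. The carton is closed flat and both copper spools are on their spindles. The hammer, brush and magnet look unmoved, and the arm is clear of everything. While I was lowering the spools, both stopped hard at the height expected for a full seat.
- **What disagreed:** The fingertips were about 6 mm behind the reported tool point, not 19 mm ahead of it as stated. Because of this, my first try at pressing the stop did not reach it. I measured the offset by touching the bench and allowed for it afterwards.
- **Not seen:** I noticed no spool being knocked aside and no loss of grip.

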